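# Stack a gift pack in the packing nest and press it home

## Task

Pack one gift set in the packing nest: set the holder squarely between the four corner guides, then the spacer frame flat on it, then the cover from the sloped rack on top with its round button up. The nest's floor stands at an unknown height: lower each part slowly until you just feel it land, neither dropping it nor pushing hard on the floor, which must not go down before all three are in. Then press the cover down, firmly but without crushing, until the stack is fully home on its bottom stop, let go, and leave the other things on the bench where they are.

Things in the scene. Friction and masses are not known exactly. Their poses are not given: they have to be found in the camera images.
- nest: packing nest, fixed: aluminium base plate 170 x 120 x 12 mm with four grey L-shaped corner guides. Origin at the centre of its underside, z up, long side along x. Pocket 113 x 63 mm; guides 6 mm thick, 98 mm high, top 8 mm flared as a lead-in. They reach 24 mm along each long side from the corners, so each long side has an open 65 mm window for fingers
- nest_home (a point): centre of the nest's dark steel floor when it is on its bottom stop (fully home), 20 mm above the bench; axes as the nest. The floor has a soft spring (5 mm, fully squeezed at 9 N) on a stiff slide that stays where it is left and moves only when pushed with about 18 N. It starts at an unknown height, its top 27 to 45 mm above the bench
- holder: holder, the lowest part: white plastic block 110 (x) x 60 (y) x 34 (z) mm with two flush round jar lids showing in its top, about 0.18 kg. Origin at the centre of its underside, z up. Either way round fits
- spacer: spacer: white plastic frame with two square windows, 110 (x) x 60 (y) x 12 (z) mm, rails 13 mm wide, lies flat on the bench. Origin at the centre of its underside, z up. Either way round fits
- cover: cover, the top part: white plastic plate 110 (x) x 60 (y) x 10 (z) mm with a round button of 40 mm diameter and 3 mm height in the middle of its top face. Origin at the centre of its underside, z out of its top face. It starts on the rack tilted 30 degrees, its face turned up and toward the rack's -x side. Either way round fits
- rack: plywood rack, fixed, with a sloped board 36 mm wide (narrower than the cover, so fingers fit beside the cover's long sides) and a 10 mm lip at its low end. Origin at bench level under the centre of the board's face, which is 56 mm up; the board rises 30 degrees toward the rack's +x, its highest point is 90 mm up
- jar0: bystander: round white jar, 62 mm diameter, 54 mm high, origin at its underside
- jar1: bystander: round white jar, 62 mm diameter, 54 mm high, origin at its underside
- jar2: bystander: round white jar, 62 mm diameter, 54 mm high, origin at its underside
- label_roll: bystander: roll of paper labels lying flat, 100 mm diameter, 26 mm high, origin at its underside
- bottle: bystander: white bottle, 64 mm diameter, 150 mm high, origin at its underside
- rule: bystander: flat steel rule 200 (x) x 28 x 4 mm, origin at its underside
- carton: bystander: open cardboard carton 110 x 130 x 60 mm, origin at its underside
There are look-alikes about, which are no part of the job. What is shaped like the cover but turquoise is not meant.

How it is judged:
By the outcome, as a careful person would: the job done as asked, in the order asked, and still so for the second after the job is handed in, with the robot touching nothing.
It also fails if it takes over 72 s, if anything falls off the work surface, if the arm or the gripper's body presses on something with over 40 N, if the wrist force passes 120 N, or if a joint passes its speed limit or range.

## Robot

A 6-joint arm with a two-finger parallel gripper is mounted at the origin on the work surface. World frame = base frame: x ahead of the robot, y to its left, z up, the work surface at z = 0. Lengths are in m, angles in degrees, forces in N, time in s.
With the tool pointing down it reaches from about 0.3 to 0.75 m from the base axis. Payload 8.5 kg.
Tool frame: the origin (TCP) lies midway between the tips of the shut fingers; the grasp point (between the pads) lies 19 mm behind it (env.grasp_offset is the distance from the TCP to the grasp point, in m); z points along the fingers, y is the line along which they close (so a half turn about z gives the same grasp; the last joint's range is limited). The gripper opens to 85 mm and grips with 20 to 120 N. Pads are 22 mm wide; open, the fingers measure 114 mm over their backs; the gripper's body (76 mm by 85 mm) begins 54 mm behind the grasp point. The pads swing forward as they close: fully open they stand 13 mm farther back than shut.
Start: joints at [62.435, 21.807, 74.336, -0, 83.858, -12.336], TCP at [0.144, 0.531, 0.231] pointing down, gripper open.
Joint ranges: [-178.18, 178.18], [-50.72, 133.34], [12.68, 142.11], [-81.47, 261.47], [9.98, 163.14], [-165.26, 165.26]. Speed limits (degrees/s): [136.94, 136.94, 180, 180, 180, 180].

## Interface

Orientations are given as a 3x3 rotation matrix whose columns are the frame's x, y, z axes.
In Python, from rig import env gives the robot as it stands.
- The arm moves only by the tool servo_tool, never from a script. Its argument "deltas" is text: rows parted by semicolons, each of 7 numbers parted by spaces: the opening, from 0 (shut) to 1 (fully open), then the shift along the tool's x, y, z in mm, then the turn, a rotation vector about the tool's x, y, z in rad. A call has 1 to 8 rows; each row shifts and turns the commanded pose from where the row before left it, along the tool's axes as they then stand; what a row does not reach is not made up. A row lasts 1/12 s, in which the tool goes at most 41.7 mm and 7.16 degrees, less where a joint would pass 70% of its speed; a pose out of reach is approached as far as the arm can. A call is refused whole if a number of a shift passes 41.7 or a number of a turn 0.125, either way. A call with a gripper value outside its range is refused whole. The fingers move at their own pace and stop on an object; "newtons" is the grip in N (left out, the last holds). Time passes only in rows, so rows that do not move let the fingers close. It gives the time, the measured TCP pose, the force, the opening and the grip force at its end, in the units of the state.
- env.observe(): the state, without advancing time (a new reading comes with each control period).
- env.get_image(name): name is "scene" or "side" or "wrist"; returns a dict with "img" (480x640x3 uint8, red, green, blue), "depth" (480x640 float32, m along the optical axis (not along the pixel's ray), 0 where there is no reading), "camera_matrix" (3x3 intrinsics, pixels), "D" ([k1, k2, p1, p2, k3] as OpenCV has them; the pictures are not rectified), "world_to_cam" (4x4, takes a point from world to camera coordinates). Camera axes: x right, y down, z forward; pixel columns grow to the right and rows downward; lengths in m; the calibration is good to about 2 mm. A picture is of the moment at which its call begins.
- env.close_job(): hands the job in; it is judged then, once.
Trained networks look in a picture, given as the dict that the camera call returned (one of the last four; its "shot" number tells which), for a name from the list of things; names that differ only in an ending like _2 or _b are one class to them, and where a whole thing is asked for, a point or a joint stands for the part that bears it (a point fixed in the world has none). Each returns a list of dicts, best first, with "conf" (0 to 1); they miss things now and then, are a little off and sometimes report something else, mostly with a low value. They report only what shows in the picture. A call takes as long as a camera call. They do not tell look-alikes from the thing itself.
- env.spot_in(name, picture): "bbox" ([centre column, centre row, width, height] in pixels, round what is visible of it).
- env.spot_point(name, picture): "uv" ([column, row] in pixels: a listed point, or the origin of a listed thing).
The state is a dict: "time_s": time; "q": joint angles; "qvel": joint speeds; "joint_efforts": joint torques, N m; "position": TCP position; "tool_rot": TCP orientation; "ft_force": force on the tool from outside, world axes, zero at the start; "wrist_torque": the same for the moment, N m; "grip_width": finger opening in m; "gripper_force": force on a finger pad.
Only numpy, scipy, OpenCV 4.12 (cv2) and the standard library are available. Lean on these libraries where they do the work, as an engineer would, in place of code of your own. Each camera call takes 0.05 s, during which the arm holds its last target. There are 200 camera calls.

## Working session

There is one attempt and no reset: what is moved stays moved. The work goes in short steps, Python scripts to look and compute and a tool call to move; the robot and the scene stay as the last step left them, time stands still between calls to the robot, and variables do not carry over. Pictures are saved under pics/ and viewed, at most 10 in all, crops included, and the job is handed in when it is done.

Besides the shell and the picture viewer there is one more tool, called as a command line: name --argument value ..., lists and objects as JSON in quotes. servo_tool: Moves the arm, as the interface text tells. Its arguments: {"type":"object","properties":{"deltas":{"type":"string"},"newtons":{"type":"number"}},"required":["deltas"]}

```bash
mkdir -p pics; cat > h.py <<'E'
import numpy as np,cv2
from rig import env
def save(p,n): cv2.imwrite('pics/'+n+'.png',p['img'][:,:,::-1])
def world(p,uv,d=None):
    u,v=uv
    if d is None:
        w=p['depth'][int(v)-2:int(v)+3,int(u)-2:int(u)+3]; d=np.median(w[w>0])
    n=cv2.undistortPoints(np.array([[[u,v]]],float),p['camera_matrix'],np.array(p['D']))[0,0]
    return (np.linalg.inv(p['world_to_cam'])@[n[0]*d,n[1]*d,d,1])[:3]
def cloud(p):
    h,w=p['depth'].shape
    U,V=np.meshgrid(np.arange(w),np.arange(h))
    n=cv2.undistortPoints(np.stack([U,V],-1).reshape(-1,1,2).astype(float),p['camera_matrix'],np.array(p['D']))[:,0]
    d=p['depth'].reshape(-1,1)
    c=np.hstack([n*d,d,np.ones_like(d)])@np.linalg.inv(p['world_to_cam']).T
    c=c[:,:3].reshape(h,w,3); c[p['depth']<=0]=np.nan
    return c
E
python3 - <<'E'
from h import *
for c in ['scene','side']:
    p=env.get_image(c); save(p,c); np.savez('pics/'+c+'.npz',**{k:p[k] for k in p})
    print(c,np.linalg.inv(p['world_to_cam'])[:3].round(2).tolist())
    for n in ['nest','holder','spacer','cover','rack']:
        for r in env.spot_in(n,p)[:3]:
            print(n,np.round(r['bbox']).tolist(),round(r['conf'],2))
        for r in env.spot_point(n,p)[:3]: print('  pt',np.round(r['uv']).tolist(),round(r['conf'],2),world(p,r['uv']).round(3))
print(env.observe())
E
```

```text
scene [[-0.64, 0.62, -0.45, 0.99], [0.77, 0.52, -0.37, 0.42], [0.0, -0.58, -0.81, 1.0]]
nest [280.0, 274.0, 78.0, 74.0] 0.89
nest [442.0, 379.0, 57.0, 74.0] 0.64
nest [230.0, 148.0, 49.0, 50.0] 0.51
  pt [278.0, 276.0] 0.75 [ 0.607 -0.007  0.033]
  pt [394.0, 297.0] 0.43 [0.454 0.246 0.009]
holder [371.0, 355.0, 51.0, 51.0] 0.94
  pt [373.0, 356.0] 0.97 [0.625 0.299 0.034]
  pt [162.0, 195.0] 0.28 [ 0.625 -0.448  0.032]
spacer [392.0, 296.0, 45.0, 42.0] 0.66
  pt [394.0, 295.0] 0.57 [0.452 0.243 0.011]
cover [278.0, 137.0, 38.0, 15.0] 0.98
cover [290.0, 212.0, 46.0, 32.0] 0.88
cover [228.0, 196.0, 40.0, 19.0] 0.86
  pt [285.0, 173.0] 0.96 [ 0.314 -0.248  0.01 ]
  pt [279.0, 137.0] 0.95 [ 0.203 -0.375  0.01 ]
  pt [288.0, 211.0] 0.85 [ 0.42 -0.14  0.01]
rack [229.0, 208.0, 54.0, 35.0] 0.71
  pt [231.0, 209.0] 0.68 [ 0.518 -0.276  0.007]
  pt [346.0, 244.0] 0.19 [0.414 0.061 0.024]
side [[0.82, -0.31, 0.48, -0.09], [-0.58, -0.42, 0.7, -0.84], [-0.02, -0.85, -0.52, 0.7]]
nest [356.0, 250.0, 76.0, 60.0] 0.61
  pt [354.0, 260.0] 0.96 [ 0.577 -0.026  0.015]
holder [302.0, 210.0, 36.0, 20.0
[... 669 characters left out ...]
   8.38569509e+01, -1.23336587e+01]), 'qvel': array([ 0.02143615,  0.01127895,  0.03650407, -0.05246227, -0.07129761,
       -0.00585202]), 'joint_efforts': array([ 6.71955349e-04, -4.48349547e+01, -2.31452107e+01, -2.43090089e-04,
        7.06142546e-04,  1.44292663e-06]), 'position': array([0.14447525, 0.5306735 , 0.23129472]), 'tool_rot': array([[-9.64870488e-01,  2.62725980e-01, -2.29349446e-05],
       [ 2.62725981e-01,  9.64870488e-01, -3.53958103e-05],
       [ 1.28298522e-05, -4.01779786e-05, -9.99999999e-01]]), 'ft_force': array([0.50692603, 0.92241435, 0.11873864]), 'wrist_torque': array([0.00564489, 0.01546555, 0.06313405]), 'gripper_force': 0.0, 'grip_width': 0.08516763127346114}
```

View pics/scene.png

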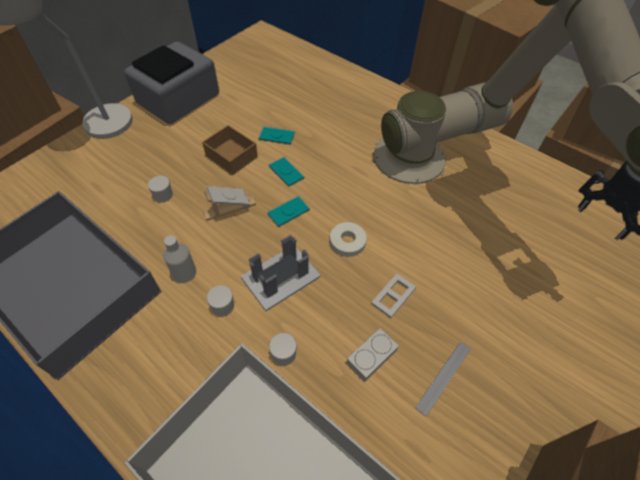

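View pics/side.png

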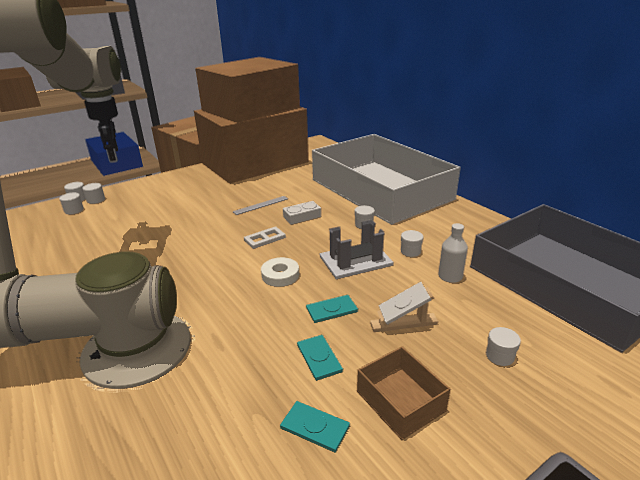

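Scene picture: holder at (373,354), spacer at (393,295), nest at (281,276), white cover on the rack at (230,196). Cover candidates: three turquoise plates at scene (277,136), (287,171), (288,211), and the white tilted one at (230,196). The white one on the rack fits. I'll fit poses from both views and confirm with a crop.

```bash
python3 - <<'E'
from h import *
for c in ['scene','side']:
    p=dict(np.load(f'pics/{c}.npz')); C=cloud(p); hsv=cv2.cvtColor(p['img'],cv2.COLOR_RGB2HSV)
    white=(hsv[...,1]<50)&(hsv[...,2]>90)
    def reg(x,y,r,z0,z1,m): 
        return C[m&(np.hypot(C[...,0]-x,C[...,1]-y)<r)&(C[...,2]>z0)&(C[...,2]<z1)]
    for n,x,y,r,z0,z1 in [('holder',.61,.28,.09,.024,.05),('spacer',.447,.235,.085,.005,.02),('nestplate',.59,-.015,.12,.007,.02),('guides',.59,-.015,.12,.09,.125)]:
        P=reg(x,y,r,z0,z1,white if n!='guides' else np.ones_like(white))
        if len(P)<4: print(n,len(P));continue
        R=cv2.minAreaRect((P[:,:2]*1000).astype(np.float32)); print(c,n,len(P),np.round(R[0],1),np.round(R[1],1),round(R[2],1),'z',np.median(P[:,2]).round(4))
    P=reg(.51,-.285,.1,.045,.12,white)
    m=np.median(P,0); P=P[np.linalg.norm(P-m,axis=1)<.075]
    for _ in range(4):
        m=P.mean(0); U,S,Vt=np.linalg.svd(P-m,full_matrices=False); nn=Vt[2]*np.sign(Vt[2,2]); P=P[abs((P-m)@nn)<.004]
    e=((P-m)@Vt[:2].T*1000).astype(np.float32); R=cv2.minAreaRect(e)
    t=m+(np.array(R[0])/1000)@Vt[:2]
    print(c,'cover',len(P),'centre',t.round(4),'n',nn.round(3),np.round(R[1],1),'tilt',np.degrees(np.arccos(nn[2])).round(1),'az',np.degrees(np.arctan2(nn[1],nn[0])).round(1))
p=dict(np.load('pics/side.npz')); q=dict(np.load('pics/scene.npz'))
a=cv2.resize(p['img'][260:350,350:470],(480,360));b=cv2.resize(q['img'][170:260,190:310],(480,360))
cv2.imwrite('pics/crop.png',cv2.resize(np.hstack([a,b]),(800,300))[:,:,::-1])
E
```

```text
scene holder 1235 [615.4 291.7] [ 59.7 110.3] 82.3 z 0.0342
scene spacer 603 [450.5 240.7] [ 59.5 111.2] 89.3 z 0.0114
scene nestplate 1245 [594.2 -13.9] [121.7 169.2] 75.8 z 0.0107
scene guides 243 [593.7 -15.7] [ 84.8 131.6] 76.2 z 0.0947
scene cover 444 centre [ 0.523  -0.2822  0.0684] n [-0.43   0.226  0.874] [96.6 62.7] tilt 29.1 az 152.3
side holder 379 [613.9 288.9] [ 71.7 110.3] 81.8 z 0.0341
side spacer 358 [448.8 239.7] [ 67. 113.] 88.2 z 0.0116
side nestplate 782 [590.8 -17. ] [125.4 169.1] 75.4 z 0.012
side guides 202 [592.8 -14.9] [ 85.1 132. ] 77.7 z 0.0955
side cover 789 centre [ 0.518  -0.2827  0.0677] n [-0.448  0.202  0.871] [62.1 97. ] tilt 29.4 az 155.7
```

View pics/crop.png

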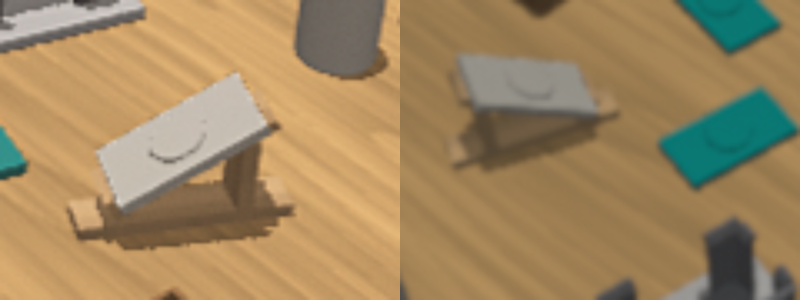

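The crop confirms the white plate with a button, lying on the rack. Next I need the wrist camera's mount and a move planner, then a close look at holder and spacer.

```bash
cat >> h.py <<'E'
from scipy.spatial.transform import Rotation as Ro
def down(yaw):  # tool x at yaw deg, z down
    a=np.radians(yaw); x=np.array([np.cos(a),np.sin(a),0]); z=np.array([0,0,-1.]); return np.stack([x,np.cross(z,x),z],1)
def plan(pos,R,op,n=None,step=30,start=None):
    o=env.observe(); p0,R0=start or (o['position'],o['tool_rot']); pos=np.array(pos,float)
    rv=Ro.from_matrix(R0.T@R).as_rotvec(); d=np.linalg.norm(pos-p0)*1000
    n=n or int(max(1,np.ceil(d/step),np.ceil(np.linalg.norm(rv)/.11)))
    Rc=R0.copy(); out=[]
    for i in range(n):
        s=Rc.T@(pos-p0)*1000/n; out.append(' '.join([f'{op}']+[f'{v:.1f}' for v in s]+[f'{v:.3f}' for v in rv/n])); Rc=Rc@Ro.from_rotvec(rv/n).as_matrix()
    print(n,'rows'); 
    for i in range(0,n,8): print(';'.join(out[i:i+8]))
    return pos,R
E
python3 - <<'E'
from h import *
o=env.observe(); p=env.get_image('wrist'); T=np.linalg.inv(p['world_to_cam'])
W=np.eye(4);W[:3,:3]=o['tool_rot'];W[:3,3]=o['position']
print((np.linalg.inv(W)@T).round(3).tolist(),p['camera_matrix'].round(0).tolist())
plan([.53,.30,.33],down(172.3),1)
E
```

```text
[[0.0, -0.964, -0.267, 0.068], [1.0, 0.001, -0.001, 0.0], [0.001, -0.267, 0.964, -0.143], [0.0, 0.0, 0.0, 1.0]] [[350.0, 0.0, 320.0], [0.0, 350.0, 232.0], [0.0, 0.0, 1.0]]
16 rows
1 -27.0 -7.6 -6.2 -0.000 -0.000 -0.008;1 -27.0 -7.8 -6.2 -0.000 -0.000 -0.008;1 -26.9 -8.0 -6.2 -0.000 -0.000 -0.008;1 -26.8 -8.2 -6.2 -0.000 -0.000 -0.008;1 -26.8 -8.5 -6.2 -0.000 -0.000 -0.008;1 -26.7 -8.7 -6.2 -0.000 -0.000 -0.008;1 -26.6 -8.9 -6.2 -0.000 -0.000 -0.008;1 -26.6 -9.1 -6.2 -0.000 -0.000 -0.008
1 -26.5 -9.3 -6.2 -0.000 -0.000 -0.008;1 -26.4 -9.6 -6.2 -0.000 -0.000 -0.008;1 -26.3 -9.8 -6.2 -0.000 -0.000 -0.008;1 -26.2 -10.0 -6.2 -0.000 -0.000 -0.008;1 -26.2 -10.2 -6.2 -0.000 -0.000 -0.008;1 -26.1 -10.4 -6.2 -0.000 -0.000 -0.008;1 -26.0 -10.6 -6.2 -0.000 -0.000 -0.008;1 -25.9 -10.8 -6.2 -0.000 -0.000 -0.008
```

servo_tool --deltas "1 -27 -8 -5 0 0 -0.008;1 -27 -8 -5 0 0 -0.008;1 -27 -8 -5 0 0 -0.008;1 -27 -8 -5 0 0 -0.008;1 -27 -8 -5 0 0 -0.008;1 -27 -8 -5 0 0 -0.008;1 -27 -9 -5 0 0 -0.008;1 -27 -9 -5 0 0 -0.008"

```text
time_s: 1.82
position: [0.3399, 0.4148, 0.2716]
tool_rot: [[-0.98, 0.2, 0.0], [0.2, 0.98, 0.0], [-0.0, 0.0, -1.0]]
ft_force: [0.4, 1.6, -0.2]
grip_width: 0.0859
gripper_force: 0.0
```

servo_tool --deltas "1 -26 -9 -5 0 0 -0.008;1 -26 -9 -5 0 0 -0.008;1 -26 -9 -5 0 0 -0.008;1 -26 -10 -5 0 0 -0.008;1 -26 -10 -5 0 0 -0.008;1 -26 -10 -5 0 0 -0.008;1 -26 -10 -5 0 0 -0.008;1 0 0 0 0 0 0"

```text
time_s: 2.48
position: [0.5099, 0.315, 0.3063]
tool_rot: [[-0.989, 0.149, 0.001], [0.149, 0.989, -0.001], [-0.002, -0.0, -1.0]]
ft_force: [-0.1, 0.4, -0.8]
grip_width: 0.0854
gripper_force: 0.0
```

```bash
cat >> h.py <<'E'
def rect(p,x,y,r,z0,z1,white=True):
    C=cloud(p); hsv=cv2.cvtColor(p['img'],cv2.COLOR_RGB2HSV)
    m=(np.hypot(C[...,0]-x,C[...,1]-y)<r)&(C[...,2]>z0)&(C[...,2]<z1)
    if white: m&=(hsv[...,1]<50)&(hsv[...,2]>90)
    P=C[m]; R=cv2.minAreaRect((P[:,:2]*1000).astype(np.float32)); a=R[2]+(90 if R[1][1]>R[1][0] else 0)
    return len(P),np.round(R[0],1),np.round(sorted(R[1]),1),'long at',round((a+90)%180-90,1),'z',np.nanmedian(P[:,2]).round(4)
E
python3 - <<'E'
from h import *
p=env.get_image('wrist'); save(p,'w1')
print(rect(p,.615,.29,.09,.024,.05)); print(rect(p,.45,.24,.085,.006,.02)); print(rect(p,.593,-.015,.12,.006,.02)); print(rect(p,.593,-.015,.12,.085,.125,False))
for n in ['nest_home','holder','spacer']:
    for r in env.spot_point(n,p)[:1]: print(n,r['conf'],r['uv'],world(p,r['uv']).round(4))
E
```

```text
(3598, array([614.5, 291.1]), array([ 59.1, 110.3]), 'long at', -7.3, 'z', np.float64(0.0345))
(2788, array([449.1, 240.9]), array([ 60.9, 109.7]), 'long at', -0.3, 'z', np.float64(0.0123))
(4130, array([591.9, -14.9]), array([120.6, 170.1]), 'long at', -14.0, 'z', np.float64(0.0124))
(1264, array([592.3, -15.2]), array([ 82.4, 132. ]), 'long at', -14.1, 'z', np.float64(0.0946))
nest_home 0.67 [91.9, 289.9] [ 0.5908 -0.0067  0.0338]
holder 0.95 [313.6, 266.5] [0.5998 0.293  0.035 ]
spacer 0.9 [253.2, 151.0] [0.4484 0.2413 0.0126]
```

View pics/w1.png

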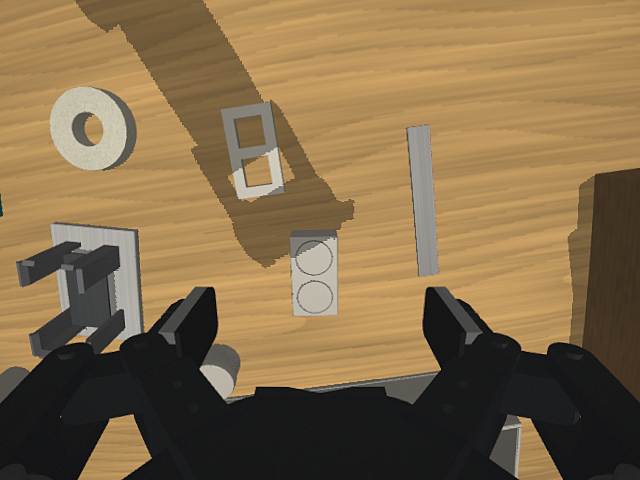

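w1 agrees with the fixed views (heights 34.5 and 12.3 mm against 34 and 12; sizes within 1 mm). Holder at px (314,273), spacer (253,150), nest (92,290).

```bash
python3 - <<'E'
from h import *
s=plan([.6145,.2913,.06],down(172.5),1)
plan([.6145,.2913,.002],down(172.5),1,start=s,step=20)
E
```

```text
10 rows
1 -11.2 -1.1 24.6 -0.000 -0.000 -0.001;1 -11.2 -1.1 24.6 -0.000 -0.000 -0.001;1 -11.2 -1.1 24.6 -0.000 -0.000 -0.001;1 -11.2 -1.1 24.6 -0.000 -0.000 -0.001;1 -11.2 -1.1 24.6 -0.000 -0.000 -0.001;1 -11.2 -1.1 24.6 -0.000 -0.000 -0.001;1 -11.2 -1.2 24.6 -0.000 -0.000 -0.001;1 -11.2 -1.2 24.6 -0.000 -0.000 -0.001
1 -11.2 -1.2 24.6 -0.000 -0.000 -0.001;1 -11.2 -1.2 24.6 -0.000 -0.000 -0.001
3 rows
1 0.0 0.0 19.3 0.000 0.000 0.000;1 0.0 0.0 19.3 0.000 0.000 0.000;1 0.0 0.0 19.3 0.000 0.000 0.000
```

servo_tool --deltas "1 -14 -1.4 30 0 0 -0.001;1 -14 -1.4 30 0 0 -0.001;1 -14 -1.4 30 0 0 -0.001;1 -14 -1.4 30 0 0 -0.001;1 -14 -1.4 30 0 0 -0.001;1 -14 -1.4 30 0 0 -0.001;1 -14 -1.4 30 0 0 -0.001;1 -14 -1.4 30 0 0 -0.001"

```text
time_s: 3.35
position: [0.615, 0.2915, 0.0652]
tool_rot: [[-0.991, 0.136, 0.0], [0.136, 0.991, 0.0], [-0.0, 0.0, -1.0]]
ft_force: [-0.3, -0.4, 0.7]
grip_width: 0.0851
gripper_force: 0.0
```

servo_tool --deltas "1 0 0 6 0 0 0;1 0 0 0 0 0 0;1 0 0 0 0 0 0"

```text
time_s: 3.6
position: [0.6149, 0.2916, 0.0617]
tool_rot: [[-0.991, 0.136, 0.001], [0.136, 0.991, 0.0], [-0.001, 0.001, -1.0]]
ft_force: [-0.2, 0.1, 1.2]
grip_width: 0.0849
gripper_force: 0.0
```

servo_tool --deltas "1 0 0 20 0 0 0;1 0 0 20 0 0 0;1 0 0 19 0 0 0;1 0 0 0 0 0 0;0.5 0 0 0 0 0 0;0.5 0 0 0 0 0 0;0.5 0 0 0 0 0 0;0.5 0 0 0 0 0 0" --newtons 40

```text
time_s: 4.27
position: [0.6164, 0.2913, 0.0043]
tool_rot: [[-0.991, 0.137, 0.004], [0.137, 0.991, 0.001], [-0.004, 0.002, -1.0]]
ft_force: [-1.2, 1.9, 7.2]
grip_width: 0.0592
gripper_force: 45.1
```

servo_tool --deltas "0.5 0 0 0 0 0 0;0.5 0 0 0 0 0 0;0.5 0 0 0 0 0 0"

```text
time_s: 4.52
position: [0.6164, 0.2913, 0.0043]
tool_rot: [[-0.991, 0.137, 0.004], [0.137, 0.991, 0.001], [-0.004, 0.002, -1.0]]
ft_force: [-1.6, 1.1, 6.9]
grip_width: 0.0592
gripper_force: 45.1
```

servo_tool --deltas "0.5 0 0 -10 0 0 0;0.5 0 0 -20 0 0 0;0.5 0 0 -30 0 0 0;0.5 0 0 -30 0 0 0;0.5 0 0 -30 0 0 0;0.5 0 0 -20 0 0 0;0.5 0 0 0 0 0 0;0.5 0 0 0 0 0 0"

```text
time_s: 5.18
position: [0.6156, 0.2906, 0.1428]
tool_rot: [[-0.991, 0.137, 0.002], [0.137, 0.991, 0.001], [-0.002, 0.001, -1.0]]
ft_force: [-0.6, -0.2, -2.5]
grip_width: 0.0594
gripper_force: 44.1
```

```bash
python3 - <<'E'
from h import *
o=env.observe(); print(o['position'],o['ft_force'],o['grip_width'])
plan([.50,.02,.28],down(166),.5)
E
```

```text
[0.61557178 0.290561   0.1427999 ] [-0.64755746 -0.17905968 -2.45788542] 0.05938388625388104
11 rows
0.5 7.0 -25.8 -12.5 0.000 0.000 0.010;0.5 6.8 -25.9 -12.5 0.000 0.000 0.010;0.5 6.5 -25.9 -12.5 0.000 0.000 0.010;0.5 6.3 -26.0 -12.5 0.000 0.000 0.010;0.5 6.0 -26.1 -12.5 0.000 0.000 0.010;0.5 5.8 -26.1 -12.5 0.000 0.000 0.010;0.5 5.5 -26.2 -12.5 0.000 0.000 0.010;0.5 5.3 -26.2 -12.5 0.000 0.000 0.010
0.5 5.0 -26.3 -12.5 0.000 0.000 0.010;0.5 4.7 -26.3 -12.5 0.000 0.000 0.010;0.5 4.5 -26.4 -12.5 0.000 0.000 0.010
```

servo_tool --deltas "0.5 7 -26 -12.5 0 0 0.01;0.5 7 -26 -12.5 0 0 0.01;0.5 6.5 -26 -12.5 0 0 0.01;0.5 6 -26 -12.5 0 0 0.01;0.5 6 -26 -12.5 0 0 0.01;0.5 6 -26 -12.5 0 0 0.01;0.5 5.5 -26 -12.5 0 0 0.01;0.5 5 -26 -12.5 0 0 0.01"

```text
time_s: 5.85
position: [0.53, 0.093, 0.2403]
tool_rot: [[-0.976, 0.217, -0.003], [0.217, 0.976, 0.0], [0.003, -0.001, -1.0]]
ft_force: [0.8, -1.0, -2.4]
grip_width: 0.0594
gripper_force: 44.3
```

servo_tool --deltas "0.5 5 -26 -12.5 0 0 0.01;0.5 5 -26 -12.5 0 0 0.01;0.5 4.5 -26 -12.5 0 0 0.01;0.5 0 0 0 0 0 0;0.5 0 0 0 0 0 0"

```text
time_s: 6.27
position: [0.4991, 0.0205, 0.2781]
tool_rot: [[-0.969, 0.247, -0.001], [0.247, 0.969, 0.0], [0.001, 0.0, -1.0]]
ft_force: [0.6, 0.6, -1.7]
grip_width: 0.0593
gripper_force: 44.3
```

```bash
python3 - <<'E'
from h import *
o=env.observe(); print(o['position'],o['tool_rot'][:,0])
p=env.get_image('wrist'); save(p,'w2')
print(rect(p,.593,-.015,.12,.006,.02)); print(rect(p,.593,-.015,.12,.08,.105,False))
C=cloud(p); a=np.radians(-14); q=C-np.array([.592,-.015,0]); X=q[...,0]*np.cos(a)+q[...,1]*np.sin(a);Y=-q[...,0]*np.sin(a)+q[...,1]*np.cos(a)
m=(abs(X)<40)&(abs(X)<.04)&(abs(Y)<.022)&(C[...,2]<.07); print('floor',m.sum(),np.nanpercentile(C[m][:,2],[5,25,50,75,95]).round(4))
# inner walls of the guides at mid heights
for h0 in (.05,.07,.092):
    mm=(abs(C[...,2]-h0)<.006)&(abs(X)<.08)&(abs(Y)<.055)
    x=X[mm]*1000;y=Y[mm]*1000
    print(h0,mm.sum(),[np.round(np.percentile(v,[1,99]),1).tolist() for v in (x,y)],'inner x',x[x<0].max().round(1),x[x>0].min().round(1),'inner y',y[y<0].max().round(1),y[y>0].min().round(1))
# held part: points in tool frame
t=(C-o['position'])@o['tool_rot']*1000
m=(abs(t[...,0])<75)&(abs(t[...,1])<28)&(t[...,2]>-45)&(t[...,2]<5)
hsv=cv2.cvtColor(p['img'],cv2.COLOR_RGB2HSV); m&=hsv[...,2]>75
P=t[m]; print('held',len(P),np.percentile(P,[0,1,50,99,100],axis=0).round(1).tolist())
E
```

```text
[0.4990956  0.02051342 0.27814533] [-0.96893807  0.24729935  0.0014331 ]
(0, array([0., 0.]), array([0., 0.]), 'long at', 0.0, 'z', np.float64(nan))
(0, array([0., 0.]), array([0., 0.]), 'long at', 0.0, 'z', np.float64(nan))
floor 0 nan
  return np.nanmean(a, axis, out=out, keepdims=keepdims)
  return np.nanmean(a, axis, out=out, keepdims=keepdims)
Traceback (most recent call last):
IndexError: index -1 is out of bounds for axis 0 with size 0
```

View pics/w2.png

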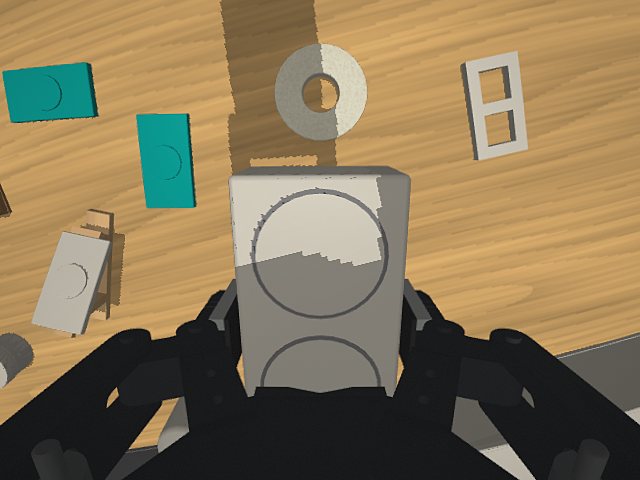

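w2 shows the held holder hiding the nest, the rack cover at (72,282) and spacer at (497,105). I'll measure the held offset and the cover from here, and the floor height from the fixed views.

```bash
cat >> h.py <<'E'
def cover(p,c0=(.518,-.283,.065)):
    C=cloud(p); hsv=cv2.cvtColor(p['img'],cv2.COLOR_RGB2HSV); q=C-np.array(c0)
    P=C[(np.linalg.norm(q,axis=-1)<.078)&(hsv[...,1]<45)&(hsv[...,2]>90)&(C[...,2]>.028)]
    m=np.median(P,0)
    for t in (.01,.006,.003,.003):
        U,S,Vt=np.linalg.svd(P-m,full_matrices=False); nn=Vt[2]*np.sign(Vt[2,2]); P=P[abs((P-m)@nn)<t]; m=P.mean(0)
    R=cv2.minAreaRect(((P-m)@Vt[:2].T*1000).astype(np.float32)); ax=cv2.boxPoints(R); e=[ax[1]-ax[0],ax[2]-ax[1]]; l=max(e,key=np.linalg.norm)@Vt[:2]; l/=np.linalg.norm(l); l*=np.sign(l[2])
    return len(P),'centre',(m+(np.array(R[0])/1000)@Vt[:2]).round(4),'n',nn.round(3),'long',l.round(3),np.round(R[1],1)
E
python3 - <<'E'
from h import *
o=env.observe(); p=env.get_image('wrist'); C=cloud(p); print(cover(p))
hsv=cv2.cvtColor(p['img'],cv2.COLOR_RGB2HSV)
t=(C-o['position'])@o['tool_rot']*1000
m=(abs(t[...,0])<75)&(abs(t[...,1])<27)&(t[...,2]>-60)&(t[...,2]<15)&(hsv[...,2]>90)&(hsv[...,1]<60)
P=t[m]; print('held',len(P),np.percentile(P,[0,1,50,99,100],axis=0).round(1).tolist())
a=np.radians(-14)
for c in ['scene','side']:
    p=dict(np.load(f'pics/{c}.npz')); print(c,cover(p)); C=cloud(p); q=C-np.array([.5926,-.0152,0]); X=q[...,0]*np.cos(a)+q[...,1]*np.sin(a);Y=-q[...,0]*np.sin(a)+q[...,1]*np.cos(a)
    m=(abs(X)<.045)&(abs(Y)<.024)&(C[...,2]<.07)&(C[...,2]>.02); print('floor',m.sum(),np.percentile(C[m][:,2],[5,25,50,75,95]).round(4))
    m=(abs(X)<.08)&(abs(Y)<.05)&(C[...,2]>.085);print('top z',np.percentile(C[m][:,2],[50,90,98]).round(4))
E
```

```text
(4573, 'centre', array([ 0.5138, -0.2791,  0.0652]), 'n', array([-0.446,  0.224,  0.866]), 'long', array([ 0.778, -0.381,  0.499]), array([ 61.1, 109.4]))
held 32709 [[-30.4, -27.0, -33.1], [-24.8, -26.5, -31.9], [23.4, -0.0, -30.4], [56.1, 26.5, -11.3], [56.4, 27.0, -0.2]]
scene (466, 'centre', array([ 0.5167, -0.2792,  0.0641]), 'n', array([-0.444,  0.223,  0.868]), 'long', array([ 0.772, -0.397,  0.497]), array([112.3,  63.5]))
floor 479 [0.0292 0.0307 0.0319 0.033  0.0345]
top z [0.094  0.0977 0.0991]
side (850, 'centre', array([ 0.5131, -0.2805,  0.0643]), 'n', array([-0.457,  0.206,  0.865]), 'long', array([ 0.778, -0.38 ,  0.501]), array([ 61.8, 109.9]))
floor 204 [0.0311 0.0322 0.033  0.0339 0.035 ]
top z [0.094  0.0979 0.099 ]
```

```bash
python3 - <<'E'
from h import *
plan([.5939,-.0155,.125],down(166),.5,n=8)
E
```

```text
8 rows
0.5 -12.6 -1.6 19.0 0.000 -0.000 -0.000;0.5 -12.6 -1.6 19.0 0.000 -0.000 -0.000;0.5 -12.6 -1.6 19.0 0.000 -0.000 -0.000;0.5 -12.6 -1.6 19.0 0.000 -0.000 -0.000;0.5 -12.6 -1.6 19.1 0.000 -0.000 -0.000;0.5 -12.6 -1.6 19.1 0.000 -0.000 -0.000;0.5 -12.6 -1.6 19.1 0.000 -0.000 -0.000;0.5 -12.6 -1.7 19.1 0.000 -0.000 -0.000
```

servo_tool --deltas "0.5 -16 -1.6 19 0 0 0.002;0.5 -16 -1.6 19 0 0 0;0.5 -16 -1.6 19 0 0 0;0.5 -16 -1.6 19 0 0 0;0.5 -16 -1.6 19 0 0 0;0.5 -16 -1.6 19 0 0 0;0.5 -5 -1.6 19 0 0 0;0.5 0 -1.6 17 0 0 0"

```text
time_s: 7.03
position: [0.5949, -0.0152, 0.1257]
tool_rot: [[-0.969, 0.246, -0.003], [0.246, 0.969, 0.001], [0.003, 0.0, -1.0]]
ft_force: [-0.3, 0.1, -2.1]
grip_width: 0.0594
gripper_force: 44.4
```

servo_tool --deltas "0.5 0 0 0 0 0 0;0.5 0 0 0 0 0 0;0.5 0 0 0 0 0 0"

```text
time_s: 7.28
position: [0.5947, -0.0154, 0.1294]
tool_rot: [[-0.969, 0.246, 0.001], [0.246, 0.969, -0.0], [-0.001, 0.0, -1.0]]
ft_force: [0.8, -0.0, -1.2]
grip_width: 0.059
gripper_force: 44.2
```

```bash
python3 - <<'E'
from h import *
o=env.observe(); print(o['position'],o['ft_force'],np.degrees(np.arctan2(o['tool_rot'][1,0],o['tool_rot'][0,0])))
plan([.5939,-.0155,.10],down(166),.5,n=2)
# check: holder vs nest in scene/side
a=np.radians(-14)
for c in ['scene','side']:
    p=env.get_image(c); np.savez('pics/'+c+'2.npz',**p); print(c,rect(p,.593,-.015,.09,.145,.165))
E
```

```text
[ 0.59467998 -0.0153754   0.12937783] [ 0.76811454 -0.02783238 -1.16759785] 165.73908286393475
2 rows
0.5 0.4 -0.2 14.7 0.000 0.000 -0.002;0.5 0.4 -0.2 14.7 0.000 0.000 -0.002
scene (601, array([594.9, -15.3]), array([ 60.9, 109.6]), 'long at', -13.7, 'z', np.float64(0.1581))
side (458, array([592.7, -17.8]), array([ 64.7, 112.4]), 'long at', -15.3, 'z', np.float64(0.1589))
```

servo_tool --deltas "0.5 0.4 -0.2 10 0 0 -0.002;0.5 0.4 -0.2 10 0 0 -0.002;0.5 0 0 6 0 0 0;0.5 0 0 6 0 0 0;0.5 0 0 6 0 0 0;0.5 0 0 0 0 0 0"

```text
time_s: 7.88
position: [0.5929, -0.0161, 0.0893]
tool_rot: [[-0.97, 0.243, -0.002], [0.243, 0.97, 0.001], [0.002, -0.0, -1.0]]
ft_force: [-0.5, 0.7, -2.5]
grip_width: 0.0593
gripper_force: 44.3
```

servo_tool --deltas "0.5 0 0.3 8 0 0 0;0.5 0 0 8 0 0 0;0.5 0 0 8 0 0 0;0.5 0 0 8 0 0 0;0.5 0 0 6 0 0 0;0.5 0 0 4 0 0 0;0.5 0 0 0 0 0 0"

```text
time_s: 8.47
position: [0.5932, -0.0159, 0.0478]
tool_rot: [[-0.97, 0.243, -0.002], [0.243, 0.97, 0.0], [0.002, -0.0, -1.0]]
ft_force: [0.1, -0.2, -1.0]
grip_width: 0.0594
gripper_force: 44.3
```

servo_tool --deltas "0.5 0 0 2 0 0 0;0.5 0 0 2 0 0 0;0.5 0 0 1.5 0 0 0;0.5 0 0 1.5 0 0 0;0.5 0 0 0 0 0 0"

```text
time_s: 8.88
position: [0.5935, -0.0159, 0.0417]
tool_rot: [[-0.97, 0.243, -0.0], [0.243, 0.97, 0.0], [0.0, -0.0, -1.0]]
ft_force: [-0.3, 0.6, -2.3]
grip_width: 0.0592
gripper_force: 44.3
```

servo_tool --deltas "0.5 0 0 1 0 0 0;0.5 0 0 1 0 0 0;0.5 0 0 0 0 0 0"

```text
time_s: 9.13
position: [0.5935, -0.0159, 0.0397]
tool_rot: [[-0.97, 0.243, -0.0], [0.243, 0.97, 0.0], [0.0, 0.0, -1.0]]
ft_force: [-0.6, -0.5, -2.7]
grip_width: 0.0595
gripper_force: 44.3
```

servo_tool --deltas "0.5 0 0 1 0 0 0;0.5 0 0 1 0 0 0;0.5 0 0 0 0 0 0"

```text
time_s: 9.38
position: [0.5935, -0.0159, 0.0376]
tool_rot: [[-0.97, 0.243, -0.0], [0.243, 0.97, 0.0], [0.0, -0.0, -1.0]]
ft_force: [-0.3, 0.5, -2.2]
grip_width: 0.0589
gripper_force: 44.3
```

servo_tool --deltas "0.5 0 0 1 0 0 0;0.5 0 0 1 0 0 0;0.5 0 0 0 0 0 0"

```text
time_s: 9.63
position: [0.5937, -0.016, 0.0358]
tool_rot: [[-0.97, 0.243, 0.0], [0.243, 0.97, -0.0], [-0.0, 0.0, -1.0]]
ft_force: [-0.6, -0.4, 0.4]
grip_width: 0.0593
gripper_force: 44.6
```

servo_tool --deltas "0.5 0 0 0.6 0 0 0;0.5 0 0 0 0 0 0"

```text
time_s: 9.8
position: [0.5937, -0.016, 0.0354]
tool_rot: [[-0.97, 0.243, 0.0], [0.243, 0.97, -0.0], [-0.0, -0.0, -1.0]]
ft_force: [-1.1, 0.3, 1.3]
grip_width: 0.0592
gripper_force: 44.6
```

servo_tool --deltas "0.85 0 0 0 0 0 0;0.85 0 0 0 0 0 0;0.85 0 0 0 0 0 0;0.95 0 0 0 0 0 0;0.95 0 0 -10 0 0 0;0.95 0 0 -25 0 0 0;0.95 0 0 -35 0 0 0;0.95 0 0 -35 0 0 0"

```text
time_s: 10.47
position: [0.5931, -0.0159, 0.1418]
tool_rot: [[-0.97, 0.243, -0.001], [0.243, 0.97, 0.0], [0.001, -0.0, -1.0]]
ft_force: [1.6, 1.1, -0.6]
grip_width: 0.0811
gripper_force: 0.0
```

servo_tool --deltas "0.95 0 0 -30 0 0 0;0.95 0 0 -20 0 0 0;0.95 0 0 0 0 0 0"

```text
time_s: 10.72
position: [0.5951, -0.0162, 0.1959]
tool_rot: [[-0.97, 0.243, 0.009], [0.243, 0.97, -0.002], [-0.009, 0.0, -1.0]]
ft_force: [0.7, 0.0, 0.2]
grip_width: 0.0812
gripper_force: 0.0
```

```bash
python3 - <<'E'
from h import *
o=env.observe(); print(o['position'],o['ft_force'])
for c in ['scene','side']:
    p=env.get_image(c); print(c,rect(p,.593,-.015,.08,.055,.075))
s=plan([.449,.2408,.08],down(179.5),.95)
E
```

```text
[ 0.59511159 -0.01620001  0.19594144] [0.70075994 0.00211391 0.20277549]
scene (787, array([591.3, -15.5]), array([ 64., 112.]), 'long at', -11.4, 'z', np.float64(0.0648))
side (368, array([589.1, -19. ]), array([ 67.5, 110.2]), 'long at', -14.8, 'z', np.float64(0.0657))
11 rows
0.95 18.4 19.4 10.1 -0.000 0.000 -0.022;0.95 18.0 19.8 10.1 -0.000 0.000 -0.022;0.95 17.6 20.2 10.1 -0.000 0.000 -0.022;0.95 17.1 20.6 10.1 -0.000 0.000 -0.022;0.95 16.7 21.0 10.1 -0.000 0.000 -0.022;0.95 16.2 21.3 10.1 -0.000 0.000 -0.022;0.95 15.8 21.7 10.1 -0.000 0.000 -0.022;0.95 15.3 22.0 10.1 -0.000 0.000 -0.022
0.95 14.8 22.3 10.1 -0.000 0.000 -0.022;0.95 14.3 22.6 10.1 -0.000 0.000 -0.022;0.95 13.8 22.9 10.1 -0.000 0.000 -0.022
```

servo_tool --deltas "0.95 18.5 19.5 8 0 0 -0.022;0.95 18 20 8 0 0 -0.022;0.95 17.5 20 8 0 0 -0.022;0.95 17 20.5 8 0 0 -0.022;0.95 16.5 21 10 0 0 -0.022;0.95 16 21.5 10 0 0 -0.022;0.95 16 21.5 10 0 0 -0.022;0.95 15.5 22 10 0 0 -0.022"

```text
time_s: 11.48
position: [0.4867, 0.1715, 0.1167]
tool_rot: [[-0.998, 0.069, -0.003], [0.069, 0.998, -0.0], [0.003, -0.0, -1.0]]
ft_force: [0.6, 0.3, 0.8]
grip_width: 0.0813
gripper_force: 0.0
```

servo_tool --deltas "0.95 15 22.5 10 0 0 -0.022;0.95 14.5 22.5 10 0 0 -0.022;0.95 14 23 10 0 0 -0.022;0.85 0 0 0 0 0 0;0.85 0 0 0 0 0 0;0.85 0 0 0 0 0 0"

```text
time_s: 11.98
position: [0.4481, 0.2403, 0.0878]
tool_rot: [[-1.0, 0.004, -0.001], [0.004, 1.0, -0.0], [0.001, -0.0, -1.0]]
ft_force: [0.1, -0.1, -0.9]
grip_width: 0.0722
gripper_force: 0.0
```

```bash
python3 - <<'E'
from h import *
o=env.observe(); print(o['position'],o['ft_force'],o['grip_width'])
s=plan([.449,.2408,.02],down(179.6),.85,n=4)
E
```

```text
[0.44806049 0.24025477 0.0878333 ] [ 0.14553367 -0.08643077 -0.85469925] 0.0722137535815679
4 rows
0.85 -0.2 0.1 17.0 -0.000 -0.000 0.001;0.85 -0.2 0.1 17.0 -0.000 -0.000 0.001;0.85 -0.2 0.1 17.0 -0.000 -0.000 0.001;0.85 -0.2 0.1 17.0 -0.000 -0.000 0.001
```

servo_tool --deltas "0.85 -0.2 0.1 17 0 0 0.001;0.85 -0.2 0.1 17 0 0 0;0.85 -0.2 0.1 17 0 0 0;0.85 -0.2 0.1 17 0 0 0;0.85 0 0 10 0 0 0;0.85 0 0 6 0 0 0;0.85 0 0 0 0 0 0"

```text
time_s: 12.57
position: [0.4489, 0.2404, 0.0035]
tool_rot: [[-1.0, 0.006, -0.001], [0.006, 1.0, -0.0], [0.001, -0.0, -1.0]]
ft_force: [-0.7, -0.9, 0.6]
grip_width: 0.0725
gripper_force: 0.0
```

servo_tool --deltas "0.85 0 0 2 0 0 0;0.85 0 0 2 0 0 0;0.85 0 0 0 0 0 0"

```text
time_s: 12.82
position: [0.4491, 0.241, 0.0006]
tool_rot: [[-1.0, 0.005, 0.001], [0.005, 1.0, 0.0], [-0.001, 0.0, -1.0]]
ft_force: [-0.2, 0.7, -0.5]
grip_width: 0.0729
gripper_force: 0.0
```

servo_tool --deltas "0.85 0 0 1.5 0 0 0;0.85 0 0 1.5 0 0 0;0.85 0 0 0 0 0 0"

```text
time_s: 13.07
position: [0.4488, 0.241, -0.0028]
tool_rot: [[-1.0, 0.005, 0.0], [0.005, 1.0, -0.0], [-0.0, -0.0, -1.0]]
ft_force: [-0.9, -0.8, 0.3]
grip_width: 0.0726
gripper_force: 0.0
```

servo_tool --deltas "0.85 0 0 1 0 0 0;0.5 0 0 0 0 0 0;0.5 0 0 0 0 0 0;0.5 0 0 0 0 0 0;0.5 0 0 0 0 0 0;0.5 0 0 0 0 0 0" --newtons 30

```text
time_s: 13.57
position: [0.4489, 0.241, -0.0037]
tool_rot: [[-1.0, 0.005, 0.0], [0.005, 1.0, 0.0], [-0.0, 0.0, -1.0]]
ft_force: [-0.6, -0.2, 1.2]
grip_width: 0.0595
gripper_force: 32.6
```

servo_tool --deltas "0.5 0 0 -10 0 0 0;0.5 0 0 -25 0 0 0;0.5 0 0 -35 0 0 0;0.5 0 0 -35 0 0 0;0.5 0 0 -30 0 0 0;0.5 0 0 -15 0 0 0;0.5 0 0 0 0 0 0;0.5 0 0 0 0 0 0"

```text
time_s: 14.23
position: [0.4488, 0.241, 0.1469]
tool_rot: [[-1.0, 0.005, 0.001], [0.005, 1.0, 0.0], [-0.001, 0.0, -1.0]]
ft_force: [0.0, 0.0, -0.4]
grip_width: 0.0591
gripper_force: 32.7
```

```bash
cat >> h.py <<'E'
def held():
    o=env.observe(); p=env.get_image('wrist'); C=cloud(p); hsv=cv2.cvtColor(p['img'],cv2.COLOR_RGB2HSV)
    t=(C-o['position'])@o['tool_rot']*1000
    m=(abs(t[...,0])<75)&(abs(t[...,1])<27)&(t[...,2]>-60)&(t[...,2]<15)&(hsv[...,2]>90)&(hsv[...,1]<60)
    P=t[m]; print('held',len(P),np.percentile(P,[0,1,50,99,100],axis=0).round(1).tolist())
    T=P[abs(P[:,2]-np.median(P[:,2]))<5]; A=np.c_[T[:,:2],np.ones(len(T))]; print('top plane slope x,y,z0',np.linalg.lstsq(A,T[:,2],rcond=None)[0].round(3))
E
python3 - <<'E'
from h import *
o=env.observe(); print(o['position'],o['ft_force'],o['grip_width']); held()
s=plan([.5925,-.0155,.18],down(166),.5)
E
```

```text
[0.44878724 0.24100599 0.14685187] [ 0.00545893  0.01263063 -0.38156811] 0.05911537822726093
held 19145 [[-44.1, -27.0, -18.5], [-42.9, -26.7, -17.3], [13.5, 0.4, -15.8], [54.5, 26.6, -4.8], [54.9, 27.0, -2.6]]
top plane slope x,y,z0 [-3.0000e-03  2.0000e-03 -1.5742e+01]
10 rows
0.5 -14.5 -25.6 -3.4 -0.000 -0.000 0.024;0.5 -15.1 -25.2 -3.4 -0.000 -0.000 0.024;0.5 -15.7 -24.8 -3.4 -0.000 -0.000 0.024;0.5 -16.3 -24.5 -3.4 -0.000 -0.000 0.024;0.5 -16.9 -24.1 -3.4 -0.000 -0.000 0.024;0.5 -17.5 -23.6 -3.4 -0.000 -0.000 0.024;0.5 -18.0 -23.2 -3.4 -0.000 -0.000 0.024;0.5 -18.6 -22.8 -3.4 -0.000 -0.000 0.024
0.5 -19.1 -22.3 -3.4 -0.000 -0.000 0.024;0.5 -19.7 -21.9 -3.4 -0.000 -0.000 0.024
```

servo_tool --deltas "0.5 -14.5 -25.5 -3 0 0 0.024;0.5 -15 -25 -3 0 0 0.024;0.5 -15.5 -25 -3 0 0 0.024;0.5 -16 -24.5 -3 0 0 0.024;0.5 -17 -24 -3 0 0 0.024;0.5 -17.5 -23.5 -3 0 0 0.024;0.5 -18 -23 -3 0 0 0.024;0.5 -18.5 -23 0 0 0 0.024"

```text
time_s: 14.95
position: [0.5634, 0.0349, 0.166]
tool_rot: [[-0.98, 0.197, -0.003], [0.197, 0.98, 0.0], [0.003, -0.0, -1.0]]
ft_force: [-0.3, 0.3, -0.1]
grip_width: 0.0592
gripper_force: 32.7
```

servo_tool --deltas "0.5 -19 -22.5 0 0 0 0.024;0.5 -19.5 -22 0 0 0 0.024;0.5 0 0 0 0 0 0;0.5 0 0 0 0 0 0;0.5 0 0 0 0 0 0"

```text
time_s: 15.37
position: [0.591, -0.0147, 0.1659]
tool_rot: [[-0.97, 0.242, -0.003], [0.242, 0.97, 0.001], [0.003, 0.0, -1.0]]
ft_force: [-0.5, 0.6, 0.7]
grip_width: 0.0592
gripper_force: 32.7
```

```bash
python3 - <<'E'
from h import *
o=env.observe(); print(o['position'],o['ft_force'],o['grip_width'])
s=plan([.5921,-.0156,.11],down(166),.5)
E
```

```text
[ 0.59101046 -0.01471426  0.16588415] [-0.51672747  0.62027584  0.70659095] 0.05918603106150828
2 rows
0.5 -0.7 -0.3 27.9 0.000 -0.001 -0.000;0.5 -0.7 -0.3 27.9 0.000 -0.001 -0.000
```

servo_tool --deltas "0.5 -0.6 -0.3 20 0 0 0;0.5 -0.6 -0.3 20 0 0 0;0.5 0 0 12 0 0 0;0.5 0 0 8 0 0 0;0.5 0 0 0 0 0 0;0.5 0 0 0 0 0 0"

```text
time_s: 15.87
position: [0.5926, -0.0155, 0.1074]
tool_rot: [[-0.97, 0.241, -0.0], [0.241, 0.97, 0.0], [0.0, 0.0, -1.0]]
ft_force: [0.6, -0.5, 0.4]
grip_width: 0.0588
gripper_force: 32.7
```

servo_tool --deltas "0.5 0.2 0 6 0 0 0;0.5 0.2 0 6 0 0 0;0.5 0 0 6 0 0 0;0.5 0 0 6 0 0 0;0.5 0 0 6 0 0 0;0.5 0 0 5 0 0 0;0.5 0 0 2 0 0 0;0.5 0 0 0 0 0 0"

```text
time_s: 16.53
position: [0.5922, -0.0159, 0.0696]
tool_rot: [[-0.97, 0.242, -0.001], [0.242, 0.97, 0.0], [0.001, 0.0, -1.0]]
ft_force: [0.6, 0.4, -0.7]
grip_width: 0.0591
gripper_force: 32.6
```

servo_tool --deltas "0.5 0 0 1 0 0 0;0.5 0 0 1 0 0 0;0.5 0 0 1 0 0 0;0.5 0 0 0 0 0 0"

```text
time_s: 16.87
position: [0.5926, -0.016, 0.0673]
tool_rot: [[-0.97, 0.242, 0.0], [0.242, 0.97, -0.0], [-0.0, 0.0, -1.0]]
ft_force: [1.3, 2.3, -0.2]
grip_width: 0.0594
gripper_force: 32.8
```

servo_tool --deltas "0.5 0 0 1 0 0 0;0.5 0 0 1 0 0 0;0.5 0 0 0 0 0 0"

```text
time_s: 17.12
position: [0.5925, -0.016, 0.0651]
tool_rot: [[-0.97, 0.242, 0.0], [0.242, 0.97, 0.0], [-0.0, 0.0, -1.0]]
ft_force: [1.2, 2.1, 0.3]
grip_width: 0.059
gripper_force: 32.8
```

servo_tool --deltas "0.5 0 0 1 0 0 0;0.5 0 0 1 0 0 0;0.5 0 0 0 0 0 0"

```text
time_s: 17.37
position: [0.5924, -0.016, 0.0631]
tool_rot: [[-0.97, 0.242, -0.0], [0.242, 0.97, 0.0], [0.0, 0.0, -1.0]]
ft_force: [1.2, 2.3, 0.0]
grip_width: 0.0594
gripper_force: 32.8
```

servo_tool --deltas "0.5 -0.2 0.8 0.6 0 0 0;0.5 0 0 0.6 0 0 0;0.5 0 0 0 0 0 0"

```text
time_s: 17.62
position: [0.5927, -0.0155, 0.0618]
tool_rot: [[-0.97, 0.243, -0.0], [0.243, 0.97, -0.0], [0.0, -0.0, -1.0]]
ft_force: [0.8, 0.2, -0.2]
grip_width: 0.059
gripper_force: 32.8
```

servo_tool --deltas "0.5 0 0 0.8 0 0 0;0.5 0 0 0 0 0 0"

```text
time_s: 17.78
position: [0.5927, -0.0155, 0.0612]
tool_rot: [[-0.97, 0.243, -0.0], [0.243, 0.97, -0.0], [0.0, -0.0, -1.0]]
ft_force: [0.1, 0.3, 0.7]
grip_width: 0.059
gripper_force: 32.8
```

servo_tool --deltas "0.5 0 0.3 0.8 0 0 0;0.5 0 0 0.4 0 0 0;0.5 0 0 0 0 0 0"

```text
time_s: 18.03
position: [0.5929, -0.0152, 0.0601]
tool_rot: [[-0.97, 0.242, 0.0], [0.242, 0.97, -0.0], [-0.0, -0.0, -1.0]]
ft_force: [-0.8, -1.7, 1.6]
grip_width: 0.0589
gripper_force: 33.0
```

servo_tool --deltas "0.5 0 0 0.6 0 0 0;0.5 0 0 0 0 0 0;0.5 0 0 0 0 0 0"

```text
time_s: 18.28
position: [0.5929, -0.0152, 0.0596]
tool_rot: [[-0.97, 0.242, 0.0], [0.242, 0.97, -0.0], [-0.0, -0.0, -1.0]]
ft_force: [-0.4, -1.2, 3.4]
grip_width: 0.0596
gripper_force: 33.1
```

servo_tool --deltas "0.85 0 0 0 0 0 0;0.85 0 0 0 0 0 0;0.85 0 0 0 0 0 0;0.95 0 0 -3 0 0 0;0.95 0 0 -15 0 0 0;0.95 0 0 -30 0 0 0;0.95 0 0 -35 0 0 0;0.95 0 0 -30 0 0 0"

```text
time_s: 18.95
position: [0.5928, -0.0149, 0.1745]
tool_rot: [[-0.97, 0.242, 0.0], [0.242, 0.97, 0.0], [-0.0, 0.0, -1.0]]
ft_force: [0.7, -0.5, -0.8]
grip_width: 0.081
gripper_force: 0.0
```

```bash
python3 - <<'E'
from h import *
o=env.observe(); print(o['position'],o['ft_force'])
p=env.get_image('scene'); print(rect(p,.593,-.015,.075,.068,.085))
q=env.get_image('side'); print(rect(q,.593,-.015,.075,.068,.085)); 
a=cv2.resize(p['img'][225:315,230:330],(400,360));b=cv2.resize(q['img'][210:285,310:400],(400,360)); cv2.imwrite('pics/c2.png',np.hstack([a,b])[:,:,::-1])
# cover grasp
n=np.array([-.447,.221,.866]); n/=np.linalg.norm(n); l=np.array([.777,-.384,.499]); l-=n*(l@n); l/=np.linalg.norm(l)
z=-n; x=-l; R=np.stack([x,np.cross(z,x),z],1); c=np.array([.514,-.2795,.0648])-.005*n
np.savez('cov.npz',R=R,c=c); print(R.round(3),c)
tcp=c-n*.010; print('tcp grasp',tcp); pre=tcp+n*.09
s=plan([.40,-.15,.30],Ro.from_matrix(R).as_matrix(),.95)
E
```

```text
[ 0.59283291 -0.01489872  0.17446514] [ 0.74312622 -0.54609669 -0.77938697]
(539, array([594.4, -15.5]), array([ 62.8, 110.6]), 'long at', -14.4, 'z', np.float64(0.076))
(369, array([591.8, -16.3]), array([ 64. , 114.8]), 'long at', -14.4, 'z', np.float64(0.0764))
[[-0.777  0.443  0.447]
 [ 0.384  0.896 -0.221]
 [-0.499 -0.    -0.867]] [ 0.51623656 -0.28060577  0.06046698]
tcp grasp [ 0.52070968 -0.28281731  0.05180094]
9 rows
0.95 17.2 -19.8 -13.8 0.006 -0.057 0.023;0.95 16.0 -20.2 -14.6 0.006 -0.057 0.023;0.95 14.7 -20.7 -15.3 0.006 -0.057 0.023;0.95 13.3 -21.1 -16.0 0.006 -0.057 0.023;0.95 11.9 -21.5 -16.5 0.006 -0.057 0.023;0.95 10.4 -21.9 -17.0 0.006 -0.057 0.023;0.95 8.9 -22.2 -17.4 0.006 -0.057 0.023;0.95 7.4 -22.5 -17.8 0.006 -0.057 0.023
0.95 5.9 -22.8 -18.0 0.006 -0.057 0.023
```

View pics/c2.png

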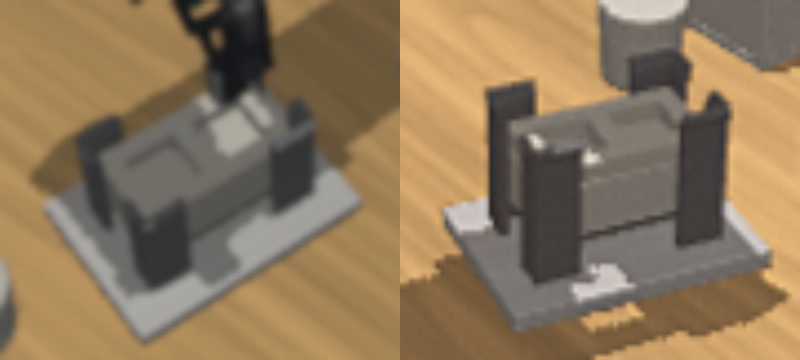

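c2 shows the spacer flat on the holder between the four guides (top at 76 mm). Now the cover.

```bash
python3 - <<'E'
from h import *
d=np.load('cov.npz'); R=d['R'];c=d['c'];n=-R[:,2]
s=plan(c+n*.14,R,.95)
g=c-n*.012; print(g)
plan(g,R,.95,start=s,n=7)
E
```

```text
10 rows
0.95 8.0 -26.2 -0.5 0.006 -0.051 0.021;0.95 7.4 -26.3 -0.7 0.006 -0.051 0.021;0.95 6.8 -26.5 -0.9 0.006 -0.051 0.021;0.95 6.2 -26.6 -1.1 0.006 -0.051 0.021;0.95 5.6 -26.8 -1.3 0.006 -0.051 0.021;0.95 5.0 -26.9 -1.4 0.006 -0.051 0.021;0.95 4.4 -27.0 -1.5 0.006 -0.051 0.021;0.95 3.7 -27.1 -1.5 0.006 -0.051 0.021
0.95 3.1 -27.1 -1.5 0.006 -0.051 0.021;0.95 2.4 -27.2 -1.5 0.006 -0.051 0.021
[ 0.5216043  -0.28325962  0.05006773]
7 rows
0.95 0.0 0.0 21.7 0.000 0.000 0.000;0.95 0.0 0.0 21.7 0.000 0.000 0.000;0.95 0.0 0.0 21.7 0.000 0.000 0.000;0.95 0.0 0.0 21.7 0.000 0.000 0.000;0.95 0.0 0.0 21.7 0.000 0.000 0.000;0.95 0.0 0.0 21.7 0.000 0.000 0.000;0.95 0.0 0.0 21.7 0.000 0.000 0.000
```

servo_tool --deltas "0.95 8 -26 -3 0.006 -0.051 0.021;0.95 7.5 -26 -3 0.006 -0.051 0.021;0.95 7 -26.5 -3 0.006 -0.051 0.021;0.95 6 -26.5 -3 0.006 -0.051 0.021;0.95 5.5 -27 -1 0.006 -0.051 0.021;0.95 5 -27 -1 0.006 -0.051 0.021;0.95 4.5 -27 -1 0.006 -0.051 0.021;0.95 3.5 -27 -1 0.006 -0.051 0.021"

```text
time_s: 19.72
position: [0.4788, -0.203, 0.1834]
tool_rot: [[-0.839, 0.407, 0.361], [0.368, 0.913, -0.174], [-0.401, -0.013, -0.916]]
ft_force: [1.2, -0.1, -0.8]
grip_width: 0.0813
gripper_force: 0.0
```

servo_tool --deltas "0.95 3 -27 0 0.006 -0.051 0.021;0.95 2.5 -27 0 0.006 -0.051 0.021;0.95 0 0 0 0 0 0;0.95 0 0 0 0 0 0;0.95 0 0 0 0 0 0"

```text
time_s: 20.13
position: [0.453, -0.249, 0.1818]
tool_rot: [[-0.782, 0.445, 0.437], [0.386, 0.896, -0.221], [-0.49, -0.004, -0.872]]
ft_force: [-0.3, 1.1, -0.1]
grip_width: 0.0809
gripper_force: 0.0
```

```bash
python3 - <<'E'
from h import *
o=env.observe(); print(o['position'],o['tool_rot'].round(3).tolist())
p=env.get_image('wrist'); r=cover(p); print(r)
n=r[4]/np.linalg.norm(r[4]); l=r[6]-n*(r[6]@n); l/=np.linalg.norm(l); x=-l;z=-n
R=np.stack([x,np.cross(z,x),z],1); c=r[2]-.005*n; np.savez('cov.npz',R=R,c=c)
s=plan(c+n*.06,R,.95); plan(c-n*.012,R,.95,start=s,n=4)
E
```

```text
[ 0.4530302  -0.24904408  0.18178251] [[-0.782, 0.445, 0.437], [0.386, 0.896, -0.221], [-0.49, -0.004, -0.872]]
(8790, 'centre', array([ 0.5133, -0.2792,  0.0647]), 'n', array([-0.448,  0.224,  0.865]), 'long', array([ 0.776, -0.383,  0.501]), array([ 59.4, 109.2]))
3 rows
0.95 -0.2 -0.1 26.7 -0.001 -0.004 0.000;0.95 -0.1 -0.1 26.7 -0.001 -0.004 0.000;0.95 0.1 -0.1 26.7 -0.001 -0.004 0.000
4 rows
0.95 0.0 -0.0 18.0 0.000 0.000 0.000;0.95 0.0 -0.0 18.0 0.000 0.000 0.000;0.95 0.0 -0.0 18.0 0.000 0.000 0.000;0.95 0.0 -0.0 18.0 0.000 0.000 0.000
```

servo_tool --deltas "0.95 -0.2 -0.1 26 -0.001 -0.004 0;0.95 0 -0.1 26 -0.001 -0.004 0;0.95 0 -0.1 26 -0.001 -0.004 0;0.95 0 0 18 0 0 0;0.95 0 0 18 0 0 0;0.95 0 0 12 0 0 0;0.95 0 0 8 0 0 0;0.95 0 0 0 0 0 0"

```text
time_s: 20.85
position: [0.5133, -0.2787, 0.0644]
tool_rot: [[-0.778, 0.442, 0.447], [0.382, 0.897, -0.222], [-0.499, -0.001, -0.866]]
ft_force: [-0.1, 0.2, -0.3]
grip_width: 0.0812
gripper_force: 0.0
```

servo_tool --deltas "0.95 0 0 0 0 0 0;0.95 0 0 0 0 0 0"

```text
time_s: 21.02
position: [0.5127, -0.2792, 0.0664]
tool_rot: [[-0.776, 0.443, 0.449], [0.382, 0.897, -0.224], [-0.502, -0.002, -0.865]]
ft_force: [0.1, -0.0, 0.4]
grip_width: 0.0813
gripper_force: 0.0
```

```bash
python3 - <<'E'
from h import *
o=env.observe(); d=np.load('cov.npz'); R=d['R'];c=d['c']
print(o['ft_force'],'cover centre in tool',((c-o['position'])@o['tool_rot']*1000).round(1)); plan(c+R[:,2]*.012,R,.95,n=1)
E
```

```text
[ 0.11457032 -0.0301715   0.36926646] cover centre in tool [0.4 0.3 6.8]
1 rows
0.95 0.4 0.3 18.8 0.000 0.000 0.001
```

Aligned to within 0.5 mm; go in and grip lightly.

servo_tool --deltas "0.95 0.4 0.3 10 0 0 0;0.95 0 0 8 0 0 0;0.95 0 0 0 0 0 0;0.5 0 0 0 0 0 0;0.5 0 0 0 0 0 0;0.5 0 0 0 0 0 0;0.5 0 0 0 0 0 0;0.5 0 0 0 0 0 0" --newtons 35

```text
time_s: 21.68
position: [0.5203, -0.2831, 0.0501]
tool_rot: [[-0.776, 0.443, 0.448], [0.383, 0.896, -0.224], [-0.501, -0.002, -0.866]]
ft_force: [-1.0, 0.5, 0.9]
grip_width: 0.0592
gripper_force: 37.8
```

servo_tool --deltas "0.5 0 0 -8 0 0 0;0.5 0 0 -20 0 0 0;0.5 0 0 -30 0 0 0;0.5 0 0 -30 0 0 0;0.5 0 0 -30 0 0 0;0.5 0 0 -20 0 0 0;0.5 0 0 0 0 0 0;0.5 0 0 0 0 0 0"

```text
time_s: 22.35
position: [0.4583, -0.2523, 0.1704]
tool_rot: [[-0.775, 0.444, 0.449], [0.382, 0.896, -0.225], [-0.503, -0.003, -0.865]]
ft_force: [-0.0, -0.5, -0.7]
grip_width: 0.0588
gripper_force: 39.2
```

```bash
python3 - <<'E'
from h import *
o=env.observe(); print(o['position'],o['ft_force'],o['grip_width']); held()
s=plan([.545,-.12,.22],down(166),.5)
plan([.5932,-.0148,.155],down(166),.5,start=s)
E
```

```text
[ 0.4583258  -0.25232348  0.17038299] [-0.00481423 -0.53315181 -0.68201591] 0.058769679392279214
held 29400 [[-40.1, -27.0, -21.7], [-36.6, -26.5, -20.3], [15.6, 0.0, -16.6], [53.8, 26.4, -14.7], [54.2, 27.0, -7.8]]
top plane slope x,y,z0 [ 1.4000e-02  7.0000e-03 -1.7217e+01]
6 rows
0.5 -7.0 26.1 -5.8 -0.010 0.087 -0.035;0.5 -7.4 25.9 -6.2 -0.010 0.087 -0.035;0.5 -7.7 25.7 -6.6 -0.010 0.087 -0.035;0.5 -8.0 25.5 -7.0 -0.010 0.087 -0.035;0.5 -8.3 25.3 -7.5 -0.010 0.087 -0.035;0.5 -8.5 25.1 -8.0 -0.010 0.087 -0.035
5 rows
0.5 -4.3 22.7 13.0 0.000 0.000 0.000;0.5 -4.3 22.7 13.0 0.000 0.000 0.000;0.5 -4.3 22.7 13.0 0.000 0.000 0.000;0.5 -4.3 22.7 13.0 0.000 0.000 0.000;0.5 -4.3 22.7 13.0 0.000 0.000 0.000
```

servo_tool --deltas "0.5 -6 22 -6 -0.0086 0.075 -0.03;0.5 -6.5 22 -6 -0.0086 0.075 -0.03;0.5 -6.5 22 -6 -0.0086 0.075 -0.03;0.5 -6.5 22 -6 -0.0086 0.075 -0.03;0.5 -7 22 -6 -0.0086 0.075 -0.03;0.5 -7 22 -6 -0.0086 0.075 -0.03;0.5 -7 21.5 -6 -0.0086 0.075 -0.03;0.5 0 0 0 0 0 0"

```text
time_s: 23.07
position: [0.5466, -0.1174, 0.2196]
tool_rot: [[-0.972, 0.236, -0.005], [0.236, 0.972, 0.005], [0.006, 0.003, -1.0]]
ft_force: [0.7, -0.6, -0.3]
grip_width: 0.0589
gripper_force: 39.2
```

```bash
python3 - <<'E'
from h import *
o=env.observe(); print(o['position'],o['ft_force'],o['grip_width'])
plan([.5925,-.0148,.15],down(166),.5)
E
```

```text
[ 0.54664926 -0.11736015  0.21959199] [ 0.72108634 -0.61532617 -0.25981339] 0.058875701824353345
5 rows
0.5 -4.2 22.1 14.0 0.001 -0.001 0.001;0.5 -4.1 22.1 14.0 0.001 -0.001 0.001;0.5 -4.1 22.1 13.9 0.001 -0.001 0.001;0.5 -4.0 22.1 13.9 0.001 -0.001 0.001;0.5 -4.0 22.1 13.9 0.001 -0.001 0.001
```

servo_tool --deltas "0.5 -4 22 12 0.001 -0.001 0.001;0.5 -4 22 12 0.001 -0.001 0.001;0.5 -4 22 12 0.001 -0.001 0.001;0.5 -4 22 12 0.001 -0.001 0.001;0.5 -4 22 14 0.001 -0.001 0.001;0.5 0 0 8 0 0 0;0.5 0 0 0 0 0 0;0.5 0 0 0 0 0 0"

```text
time_s: 23.73
position: [0.5893, -0.0183, 0.1496]
tool_rot: [[-0.969, 0.246, -0.001], [0.246, 0.969, -0.003], [-0.0, -0.003, -1.0]]
ft_force: [0.2, -0.4, -0.3]
grip_width: 0.0589
gripper_force: 39.1
```

```bash
python3 - <<'E'
from h import *
o=env.observe(); print(o['position'],o['tool_rot'].round(4).tolist(),o['ft_force']); held()
plan([.5925,-.0148,.115],down(166),.5,n=3)
E
```

```text
[ 0.58929685 -0.01831805  0.14956064] [[-0.9693, 0.246, -0.0005], [0.246, 0.9693, -0.0034], [-0.0003, -0.0034, -1.0]] [ 0.21774903 -0.43071936 -0.28346452]
held 29473 [[-40.0, -27.0, -21.7], [-36.4, -26.5, -20.4], [15.8, -0.0, -16.6], [54.0, 26.4, -14.6], [54.3, 27.0, -6.9]]
top plane slope x,y,z0 [ 1.4000e-02  7.0000e-03 -1.7277e+01]
3 rows
0.5 -0.6 1.5 11.8 -0.001 0.001 -0.002;0.5 -0.6 1.5 11.8 -0.001 0.001 -0.002;0.5 -0.6 1.5 11.8 -0.001 0.001 -0.002
```

servo_tool --deltas "0.5 -1.2 2 10 -0.002 0 -0.002;0.5 -1.2 2 10 -0.001 0 -0.002;0.5 0 0 10 0 0 0;0.5 0 0 6 0 0 0;0.5 0 0 0 0 0 0;0.5 0 0 0 0 0 0"

```text
time_s: 24.28
position: [0.5929, -0.0147, 0.1143]
tool_rot: [[-0.97, 0.242, 0.001], [0.242, 0.97, -0.001], [-0.002, -0.0, -1.0]]
ft_force: [-0.4, -0.3, -0.3]
grip_width: 0.0591
gripper_force: 39.1
```

```bash
python3 - <<'E'
from h import *
o=env.observe(); print(o['position'],o['ft_force'])
plan([.5925,-.0148,.08],down(166),.5,n=6)
E
```

```text
[ 0.5928661  -0.01466581  0.11433224] [-0.43604844 -0.3251347  -0.3004091 ]
6 rows
0.5 0.1 -0.0 5.7 -0.000 0.000 -0.000;0.5 0.1 -0.0 5.7 -0.000 0.000 -0.000;0.5 0.1 -0.0 5.7 -0.000 0.000 -0.000;0.5 0.1 -0.0 5.7 -0.000 0.000 -0.000;0.5 0.1 -0.0 5.7 -0.000 0.000 -0.000;0.5 0.1 -0.0 5.7 -0.000 0.000 -0.000
```

servo_tool --deltas "0.5 0.3 0 6 0 0 0;0.5 0 0 6 0 0 0;0.5 0 0 6 0 0 0;0.5 0 0 6 0 0 0;0.5 0 0 6 0 0 0;0.5 0 0 5 0 0 0;0.5 0 0 0 0 0 0"

```text
time_s: 24.87
position: [0.5923, -0.0144, 0.0785]
tool_rot: [[-0.97, 0.242, 0.0], [0.242, 0.97, -0.0], [-0.0, -0.0, -1.0]]
ft_force: [-0.7, 0.7, -1.3]
grip_width: 0.059
gripper_force: 39.2
```

servo_tool --deltas "0.5 0 0 1.5 0 0 0;0.5 0 0 1.5 0 0 0;0.5 0 0 1 0 0 0;0.5 0 0 0 0 0 0"

```text
time_s: 25.2
position: [0.5928, -0.0145, 0.0757]
tool_rot: [[-0.97, 0.242, 0.002], [0.242, 0.97, -0.001], [-0.002, -0.0, -1.0]]
ft_force: [-0.2, -0.2, -1.1]
grip_width: 0.0587
gripper_force: 39.2
```

servo_tool --deltas "0.5 0 0 1 0 0 0;0.5 0 0 1 0 0 0;0.5 0 0 1 0 0 0;0.5 0 0 0 0 0 0"

```text
time_s: 25.53
position: [0.5928, -0.0145, 0.0726]
tool_rot: [[-0.97, 0.242, 0.002], [0.242, 0.97, -0.001], [-0.002, -0.0, -1.0]]
ft_force: [-0.7, 0.4, -1.3]
grip_width: 0.059
gripper_force: 39.2
```

servo_tool --deltas "0.5 0 0 1 0 0 0;0.5 0 0 1 0 0 0;0.5 0 0 0 0 0 0"

```text
time_s: 25.78
position: [0.5929, -0.0146, 0.0708]
tool_rot: [[-0.97, 0.242, 0.002], [0.242, 0.97, -0.001], [-0.003, -0.0, -1.0]]
ft_force: [-1.3, 0.4, 2.1]
grip_width: 0.0591
gripper_force: 40.6
```

servo_tool --deltas "0.5 0 0 0.5 0 0 0;0.5 0 0 0 0 0 0"

```text
time_s: 25.95
position: [0.5929, -0.0146, 0.0704]
tool_rot: [[-0.97, 0.242, 0.003], [0.242, 0.97, -0.001], [-0.003, -0.0, -1.0]]
ft_force: [0.0, -0.6, 2.5]
grip_width: 0.0594
gripper_force: 40.9
```

Landed at ~3.5 N, where expected. Release, rise, and shut the fingers for pressing.

servo_tool --deltas "0.85 0 0 0 0 0 0;0.85 0 0 0 0 0 0;0.85 0 0 0 0 0 0;0.95 0 0 -3 0 0 0;0.95 0 0 -15 0 0 0;0.95 0 0 -20 0 0 0;0.95 0 0 -20 0 0 0;0 0 0 0 0 0 0"

```text
time_s: 26.62
position: [0.5943, -0.0147, 0.1322]
tool_rot: [[-0.97, 0.242, 0.009], [0.242, 0.97, -0.002], [-0.009, 0.0, -1.0]]
ft_force: [1.1, -0.8, -0.0]
grip_width: 0.0709
gripper_force: 0.0
```

servo_tool --deltas "0 0 0 0 0 0 0;0 0 0 0 0 0 0;0 0 0 0 0 0 0;0 0 0 0 0 0 0;0 0 0 0 0 0 0;0 0 0 0 0 0 0"

```text
time_s: 27.12
position: [0.5926, -0.0145, 0.1278]
tool_rot: [[-0.97, 0.242, 0.001], [0.242, 0.97, -0.001], [-0.002, -0.0, -1.0]]
ft_force: [0.3, 0.1, -0.4]
grip_width: -0.0001
gripper_force: 0.0
```

```bash
python3 - <<'E'
from h import *
o=env.observe(); print(o['position'],o['ft_force'],o['grip_width'])
p=env.get_image('scene'); print(rect(p,.593,-.015,.075,.078,.092))
q=env.get_image('side'); print(rect(q,.593,-.015,.075,.078,.092)); 
a=cv2.resize(p['img'][225:315,230:330],(400,360));b=cv2.resize(q['img'][210:285,310:400],(400,360)); cv2.imwrite('pics/c3.png',np.hstack([a,b])[:,:,::-1])
plan([.5932,-.015,.105],down(166),0,n=1)
E
```

```text
[ 0.59255376 -0.01447133  0.12776855] [ 0.33307628  0.06161879 -0.42622281] -7.82479565277165e-05
(793, array([594.8, -13.9]), array([ 60.7, 110.4]), 'long at', -16.5, 'z', np.float64(0.0861))
(467, array([591.2, -16.2]), array([ 70.3, 111. ]), 'long at', -11.9, 'z', np.float64(0.0872))
1 rows
0 -0.6 -0.3 23.0 -0.000 0.002 -0.000
```

View pics/c3.png

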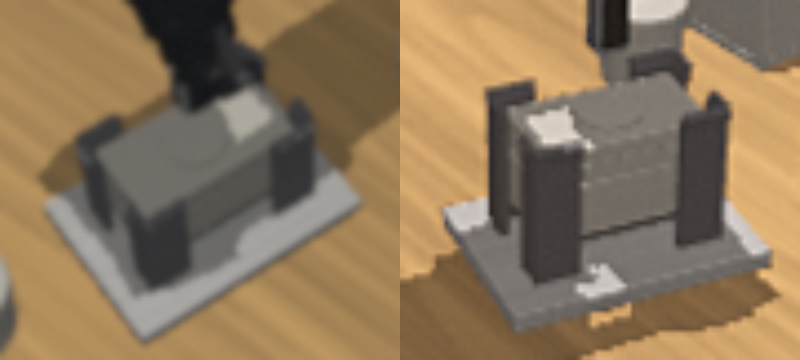

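c3: cover flat in the guides with its button up. Pressing with the shut fingertips.

servo_tool --deltas "0 -0.6 -0.3 15 0 0.002 0;0 0 0 14 0 0 0;0 0 0 4 0 0 0;0 0 0 0 0 0 0;0 0 0 0 0 0 0"

```text
time_s: 27.63
position: [0.5934, -0.015, 0.0956]
tool_rot: [[-0.97, 0.242, 0.001], [0.242, 0.97, -0.0], [-0.001, -0.0, -1.0]]
ft_force: [-0.6, -0.2, 0.4]
grip_width: -0.0001
gripper_force: 0.0
```

servo_tool --deltas "0 0 0 2 0 0 0;0 0 0 2 0 0 0;0 0 0 2 0 0 0;0 0 0 0 0 0 0"

```text
time_s: 27.97
position: [0.5934, -0.015, 0.0893]
tool_rot: [[-0.97, 0.242, 0.001], [0.242, 0.97, -0.0], [-0.001, -0.0, -1.0]]
ft_force: [0.1, -0.0, 1.1]
grip_width: -0.0
gripper_force: 0.5
```

servo_tool --deltas "0 0 0 1.5 0 0 0;0 0 0 1.5 0 0 0;0 0 0 0 0 0 0"

```text
time_s: 28.22
position: [0.5935, -0.015, 0.0868]
tool_rot: [[-0.97, 0.242, 0.001], [0.242, 0.97, -0.001], [-0.002, -0.0, -1.0]]
ft_force: [-0.2, 0.2, 5.3]
grip_width: 0.0001
gripper_force: 2.5
```

servo_tool --deltas "0 0 0 1.5 0 0 0;0 0 0 1.5 0 0 0;0 0 0 0 0 0 0"

```text
time_s: 28.47
position: [0.5937, -0.015, 0.0845]
tool_rot: [[-0.97, 0.242, 0.002], [0.242, 0.97, -0.001], [-0.002, -0.0, -1.0]]
ft_force: [-2.4, -0.6, 9.9]
grip_width: -0.0002
gripper_force: 5.0
```

servo_tool --deltas "0 0 0 1.5 0 0 0;0 0 0 1.5 0 0 0;0 0 0 0 0 0 0"

```text
time_s: 28.72
position: [0.5937, -0.015, 0.0816]
tool_rot: [[-0.97, 0.242, 0.002], [0.242, 0.97, -0.001], [-0.003, -0.0, -1.0]]
ft_force: [-2.1, 0.4, 11.1]
grip_width: 0.0002
gripper_force: 5.3
```

servo_tool --deltas "0 0 0 1 0 0 0;0 0 0 1 0 0 0;0 0 0 0 0 0 0"

```text
time_s: 28.97
position: [0.5937, -0.015, 0.0797]
tool_rot: [[-0.97, 0.242, 0.003], [0.242, 0.97, -0.001], [-0.003, -0.0, -1.0]]
ft_force: [-2.1, 0.9, 11.3]
grip_width: 0.0001
gripper_force: 5.7
```

servo_tool --deltas "0 0 0 1 0 0 0;0 0 0 1 0 0 0;0 0 0 0 0 0 0"

```text
time_s: 29.22
position: [0.5937, -0.015, 0.0777]
tool_rot: [[-0.97, 0.242, 0.003], [0.242, 0.97, -0.001], [-0.003, -0.0, -1.0]]
ft_force: [-2.3, 0.4, 12.0]
grip_width: 0.0004
gripper_force: 5.7
```

servo_tool --deltas "0 0 0 1 0 0 0;0 0 0 1 0 0 0;0 0 0 0 0 0 0"

```text
time_s: 29.47
position: [0.5937, -0.015, 0.0757]
tool_rot: [[-0.97, 0.242, 0.002], [0.242, 0.97, -0.001], [-0.003, -0.0, -1.0]]
ft_force: [-2.6, 0.8, 11.9]
grip_width: 0.0001
gripper_force: 5.7
```

servo_tool --deltas "0 0 0 1 0 0 0;0 0 0 1 0 0 0;0 0 0 0 0 0 0"

```text
time_s: 29.72
position: [0.5941, -0.015, 0.0755]
tool_rot: [[-0.97, 0.242, 0.004], [0.242, 0.97, -0.001], [-0.005, -0.0, -1.0]]
ft_force: [-6.7, 0.4, 24.7]
grip_width: 0.0003
gripper_force: 12.4
```

servo_tool --deltas "0 0 0 1 0 0 0;0 0 0 1 0 0 0;0 0 0 0 0 0 0"

```text
time_s: 29.97
position: [0.5942, -0.0151, 0.0753]
tool_rot: [[-0.97, 0.241, 0.006], [0.241, 0.97, -0.002], [-0.006, -0.0, -1.0]]
ft_force: [-12.2, 1.0, 39.8]
grip_width: -0.0001
gripper_force: 19.6
```

Hard stop reached (40 N, no further travel). Back off.

servo_tool --deltas "0 0 0 -4 0 0 0;0 0 0 -6 0 0 0;0 0 0 -15 0 0 0;0 0 0 -30 0 0 0;0 0 0 -35 0 0 0;0 0 0 -35 0 0 0;0 0 0 -20 0 0 0;0 0 0 0 0 0 0"

```text
time_s: 30.63
position: [0.5946, -0.0152, 0.22]
tool_rot: [[-0.97, 0.242, 0.008], [0.242, 0.97, -0.002], [-0.009, -0.0, -1.0]]
ft_force: [-0.0, -0.1, -0.2]
grip_width: 0.0
gripper_force: 0.0
```

```bash
python3 - <<'E'
from h import *
o=env.observe(); print(o['position'],o['ft_force'])
p=env.get_image('scene'); print(rect(p,.593,-.015,.075,.066,.09))
q=env.get_image('side'); print(rect(q,.593,-.015,.075,.066,.09)); 
a=cv2.resize(p['img'][225:315,230:330],(400,360));b=cv2.resize(q['img'][210:285,310:400],(400,360)); cv2.imwrite('pics/c4.png',np.hstack([a,b])[:,:,::-1])
E
```

```text
[ 0.59464186 -0.01517196  0.21998307] [-0.04421534 -0.08730296 -0.20051329]
(843, array([593. , -14.5]), array([ 64. , 113.4]), 'long at', -12.0, 'z', np.float64(0.0749))
(420, array([589.9, -17. ]), array([ 63.5, 112.3]), 'long at', -14.4, 'z', np.float64(0.076))
```

View pics/c4.png

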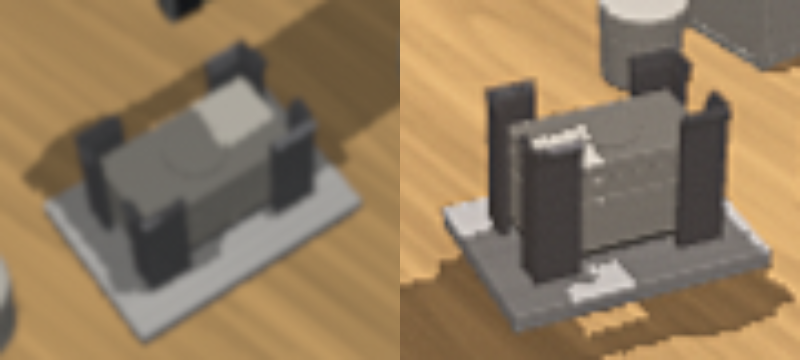

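c4: the stack is square and flat. Its top face is at 75.5 mm against 76 mm expected when fully home, and nothing touches it.

```bash
python3 -c "
from rig import env
print(env.close_job())"
```

```text
the job is handed in; nothing more can be done
None
```

The gift set is packed and handed in: holder, spacer and cover (button up) sit square in the nest. I pressed the stack to its bottom stop at about 40 N; its top face measured 75.5 mm against 76 mm expected. The gripper was clear of it at about 31 s.

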